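# Refit a trackball and hold the recessed reset

### The job

Put the black trackball back into the round socket of the white stage controller, lowering it gently until it rests on the bottom before you let go, not dropping it. Then take the slim stylus (plain straight round handle) out of the tool stand, reach its tip down through the round pinhole of the controller, not the square one, and press the recessed reset button all the way down for at least two seconds; finish with the stylus still gripped and the button still held down. Leave everything else where it is.

Things in the scene. Friction and masses are not known exactly. Their poses are not given: they have to be found in the camera images.
- controller: white trackball stage controller, fixed, 170 (x) x 220 (y) x 55 mm high, flat top. Origin: centre of its underside; z up, its x axis points to its far edge and y to its left edge. The ball socket is in its left half, the two pinholes in its near right part
- socket (a point): centre of the mouth of the ball socket, level with the controller's top; axes as the controller's. The socket is a straight round well 57 mm wide and 19 mm deep with a flat floor; the seated ball's centre stands 9 mm above this point, so fingers that reach no more than about 8 mm below the ball's centre can lower it right home
- ball_center (a point): centre of the trackball: a plain glossy black ball, 56 mm in diameter, 90 to 180 g, waiting on a small aluminium ring (56 mm across, 14 mm high, fixed) on the table; its centre is then about 35 mm above the table
- stylus_mid (a point): middle of the stylus, half-way up. It stands upright in one of three places of the stand, tip down; its z axis runs up from tip to handle. 120 mm long: the lower 50 mm is a steel pin 6 mm in diameter, the upper 70 mm a plain straight round handle 14 mm in diameter whose lower shoulder rests on the stand's top; about 40 g. The tip is 60 mm below this point, and the part above the stand is the handle alone
- stylus_tip (a point): tip of the stylus (the lower end of its pin), 60 mm below its middle; hidden in the stand at the start
- stand: grey tool stand, fixed, 50 (x) x 165 (y) x 60 mm high, three holes 10 mm wide and 54 mm deep in a row along its y axis, 55 mm apart. Origin: centre of its underside. Which tool stands in which hole varies
- round_hole (a point): centre of the mouth of the round pinhole in the controller's top, 12 mm in diameter. The reset button lies 14 mm down in it
- reset_face (a point): centre of the top face of the black reset button, 10 mm in diameter, at the bottom of the round pinhole, 14 mm below the controller's top when up; it goes down with the button
- reset (a joint): travel of the reset button: 0 is up, 0.004 (m) is fully down. Spring: 2 N to start, 4 N fully down
- square_hole (a point): centre of the mouth of the square pinhole, 12 x 12 mm, 45 mm to the right (-y of the controller) of the round one; a like button lies in it that must be left alone
- standby (a joint): travel of the button in the square pinhole, 0 is up, 0.004 fully down
- driver: screwdriver in the stand: fat black round handle 24 mm in diameter, 55 mm high above the stand. Origin at its lower tip, 50 mm below the stand's top
- tkey: T-handled key in the stand: dark steel, crossbar 44 mm long, 31 to 43 mm above the stand. Origin at its lower tip, 50 mm below the stand's top
- objective: steel microscope objective standing on the table, 32 mm in diameter, 46 mm high, origin under its centre
- tissue_pack: flat paper pack of lens tissues, 75 x 120 x 16 mm, origin under its centre
- oil_bottle: small amber bottle, 28 mm in diameter, 62 mm high, origin under its centre
- dish: clear shallow dish, 60 mm in diameter, 14 mm high, origin under its centre
There are look-alikes about, which are no part of the job. Of the things shaped like the part that bears ball_center, the black one is meant.

How it is judged:
By the outcome, as a careful person would: the job done as asked, in the order asked, and still so for the second after the job is handed in, while the arm keeps its last pose, push and grip.
It also fails if it takes over 61 s, if anything falls off the work surface, if the arm or the gripper's body presses on something with over 40 N, if the wrist force passes 120 N, or if a joint passes its speed limit or range.

### The arm

A 6-joint arm with a two-finger parallel gripper is mounted at the origin on the work surface. World frame = base frame: x ahead of the robot, y to its left, z up, the work surface at z = 0. Lengths are in m, angles in rad, forces in N, time in s.
With the tool pointing down it reaches from about 0.4 to 0.825 m from the base axis. Payload 7 kg.
Tool frame: the origin (TCP) lies at the very end of the fingers, on their centre line; the grasp point (between the pads) lies 19 mm behind it; x points along the fingers, z is the direction in which the jaws open and shut, and the axes are right-handed (so a half turn about x gives the same grasp; the last joint's range is limited). The gripper opens to 85 mm and grips with 20 to 120 N. Pads are 22 mm wide; open, the fingers measure 114 mm over their backs; the gripper's body (76 mm by 85 mm) begins 54 mm behind the grasp point. The pads swing forward as they close: fully open they stand 13 mm farther back than shut.
Start: joints at [1.515, 0.359, 0.012, 0, -1.224, -0.288], TCP at [0.228, 0.635, 0.203] pointing down, gripper open.
Joint ranges: [-3.07, 3.07], [-1.43, 2.12], [-1.02, 1.25], [-3.03, 1.67], [-3.05, -0], [-3.03, 3.03]. Speed limits (rad/s): [2.39, 2.39, 3.01, 3.14, 3.14, 3.14].

### API

Orientations are given as a unit quaternion [x, y, z, w].
In Python, from station import bot gives the robot as it stands. Calls block until the motion is done:
- bot.move_ptp(position, orientation): joint-space move of the TCP to a pose.
- bot.move_linear(position, attitude=None, rate=0.15, contact_N=None): straight line of the TCP; attitude=None keeps the orientation; rate is the mean speed in m/s. With contact_N (N) it stops when the force on the tool has changed by that much, and returns True; else False.
- bot.move_j(angles): joint-space move.
- bot.let_go() and bot.close(force=None): open the fingers fully, or close them until they stop; force is the grip in N (None keeps the last).
- bot.pause(seconds).
- bot.ik(position, orientation): joint angles nearest the present ones, or None.
- bot.get_state(): the state.
- bot.grab_frame(name): name is "scene" or "top" or "wrist"; returns a dict with "image" (480x640x3 uint8, red, green, blue), "z_map" (480x640 float32, m along the optical axis (not along the pixel's ray), 0 where there is no reading), "vfov" (degrees; the focal length in pixels is half the picture's height over the tangent of half this angle, whatever the lens; pixels are square), "cx", "cy" (the principal point, pixels), "rvec" (rotation vector, rad) and "tvec" (3), from world to camera coordinates, as OpenCV has them. Camera axes: x right, y down, z forward; pixel columns grow to the right and rows downward; lengths in m; the calibration is good to about 2 mm. A picture is of the moment at which its call begins.
A pose or a line that the arm cannot do raises bot.IKError and nothing moves.
- bot.hand_in(): hands the job in, once; it reports no verdict.
The state is a dict: "clock": time; "qpos": joint angles; "qvel": joint speeds; "effort": joint torques, N m; "eef_pos": TCP position; "eef_rot": TCP orientation; "contact_force": force on the tool from outside, world axes, zero at the start; "moment": the same for the moment, N m; "grip_width": opening from 0.0 (shut) to 1.0 (fully open).
Only numpy, scipy, OpenCV 4.12 (cv2) and the standard library are available. Lean on these libraries where they do the work, as an engineer would, in place of code of your own. Each camera call takes 0.05 s, during which the arm holds its last target. There are 200 camera calls.

## Working session

There is one attempt and no reset: what is moved stays moved. The work goes in short steps, each a Python script; the robot and the scene stay as the last script left them, time stands still between calls to the robot, and variables do not carry over. Pictures are saved under pics/ and viewed, about 8 in all and at most 12, crops included, and the job is handed in when it is done.

```bash
mkdir -p pics
cat > h.py <<'E'
import numpy as np, cv2
from station import bot
def grab(n,save=None):
    f=bot.grab_frame(n)
    if save: cv2.imwrite('pics/'+save,f['image'][:,:,::-1])
    np.savez('f_%s.npz'%n,**f); return f
def load(n): return dict(np.load('f_%s.npz'%n))
def cam(f):
    R=cv2.Rodrigues(np.array(f['rvec'],float).reshape(3))[0]; t=np.array(f['tvec'],float).reshape(3)
    return R,t,240/np.tan(np.radians(float(f['vfov']))/2)
def cloud(f):
    R,t,F=cam(f); v,u=np.mgrid[:480,:640]; z=f['z_map'].astype(float)
    P=np.stack([(u-f['cx'])/F*z,(v-f['cy'])/F*z,z],-1)
    W=(P-t)@R; W[z==0]=np.nan; return W
def ray(f,u,v,h):
    "pixel -> world at height h"
    R,t,F=cam(f); d=np.array([(u-f['cx'])/F,(v-f['cy'])/F,1])@R; c=-t@R
    return c+d*(h-c[2])/d[2]
def proj(f,p):
    R,t,F=cam(f); q=R@np.asarray(p)+t; return np.array([F*q[0]/q[2]+f['cx'],F*q[1]/q[2]+f['cy']])
E
python3 - <<'E'
from h import *
for n in('top','scene'):
    f=grab(n,n+'.png'); W=cloud(f); print(n,f['vfov'],f['cx'],f['cy'],-cam(f)[1]@cam(f)[0],(f['z_map']==0).mean(), np.nanmin(W[...,:2].reshape(-1,2),0),np.nanmax(W[...,:2].reshape(-1,2),0))
s=bot.get_state();print(s)
E
```

```text
top 52.446839554932495 318.0004659251754 235.30407736641973 [ 0.44132659 -0.01503095  0.97706844] 0.004137369791666666 [ 0.09231961 -1.19106277] [1.60813116 1.24482623]
scene 49.831172898660824 318.95461843322084 242.23507471657774 [ 1.14850801 -0.5476845   0.75575723] 0.0356640625 [-2.47306172 -0.64788631] [1.21538959 2.39134532]
{'clock': 0.1, 'qpos': array([ 1.51511253e+00,  3.59304322e-01,  1.11469427e-02, -3.53893387e-04,
       -1.22412653e+00, -2.88095146e-01]), 'qvel': array([ 1.05727802e-04, -1.28293286e-03,  1.42202964e-03,  1.18342673e-04,
        5.57125812e-05, -7.67802411e-04]), 'effort': array([-1.72923028e-03, -5.84763265e+01,  2.94110155e+01,  6.95447445e+00,
       -3.15387748e-03,  9.51819487e-06]), 'eef_pos': array([0.22736126, 0.63503111, 0.20175478]), 'eef_rot': array([-0.57775963, -0.40673506,  0.57859671, -0.40741411]), 'contact_force': array([ 0.36050693, -0.8684503 , -0.15304205]), 'moment': array([-0.00969111, -0.00412726,  0.03212336]), 'grip_width': 0.9986252143004252}
```

View pics/top.png

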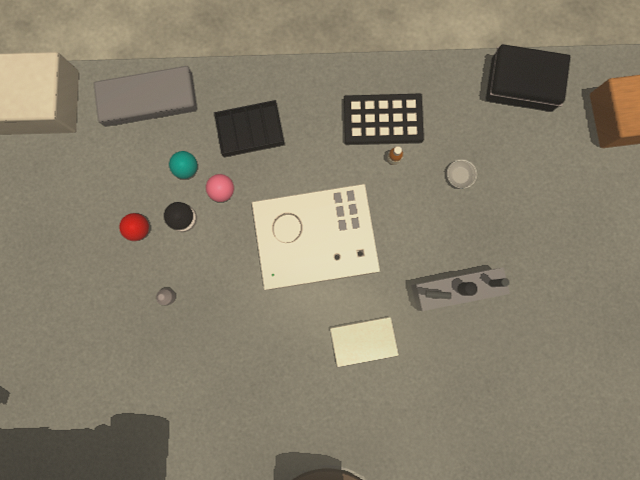

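View pics/scene.png

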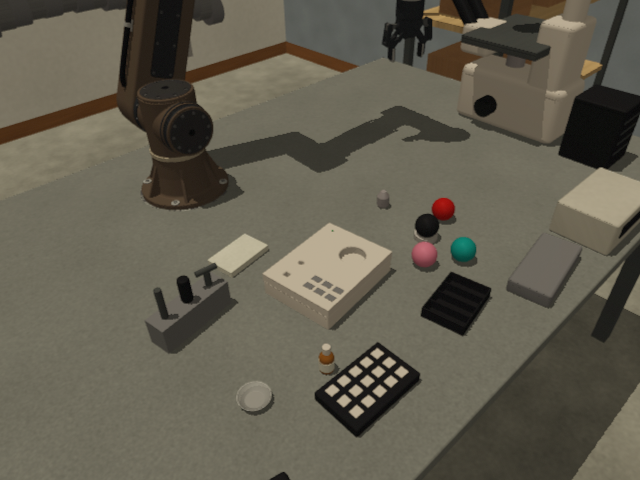

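The top view shows the black ball at (179,216) on its ring, the socket at (287,228), the round pinhole at (337,257), the square one at (361,253), and the stylus at about (498,282), which is the stand's right-hand hole. The T-key (435,293) and driver (467,288) stand beside it. The scene view agrees: the slim stylus is at (160,303).

Run:
```python
from h import *
from scipy.optimize import least_squares
f=load('top');W=cloud(f);g=load('scene');G=cloud(g)
def sph(f,W,u,v,r):
    m=np.zeros((480,640),bool);m[v-r:v+r,u-r:u+r]=1
    m&=(f['image'].max(-1)<75)&(W[...,2]>.02)
    P=W[m];P=P[np.isfinite(P).all(1)]
    s=least_squares(lambda c:np.linalg.norm(P-c,axis=1)-.028,P.mean(0)-[0,0,.02],loss='soft_l1',f_scale=.002);return s.x,len(P),np.sqrt((s.fun**2).mean())
print('ball',sph(f,W,179,216,22),sph(g,G,427,225,18))
# controller top: points z ~.055
m=np.zeros((480,640),bool);m[170:300,240:390]=1;m&=abs(W[...,2]-.055)<.006
P=W[m];print('top z',np.median(P[:,2]),len(P))
r=cv2.minAreaRect(P[:,:2].astype(np.float32));print('ctl rect',r)
# stand top
m=np.zeros((480,640),bool);m[255:320,400:520]=1;M=m&(abs(W[...,2]-.06)<.006)
r=cv2.minAreaRect(W[M][:,:2].astype(np.float32));print('stand',r,np.median(W[M][:,2]))
M=m&(W[...,2]>.075)
n,l,s,c=cv2.connectedComponentsWithStats(M.astype(np.uint8))
for i in range(1,n):
    P=W[l==i];print(s[i],P[:,2].max(),np.median(P[P[:,2]>P[:,2].max()-.008],0))
for p in((287,228),(337,257),(361,253)):print(p,ray(f,*p,.055),proj(g,ray(f,*p,.055)))
I=f['image'][170:320,240:520];cv2.imwrite('pics/crop.png',cv2.resize(I[:,:,::-1],None,fx=2.8,fy=2.8,interpolation=cv2.INTER_CUBIC))
```

```text
ball (array([0.60536147, 0.28120563, 0.03624552]), 617, np.float64(0.0012997447236294793)) (array([0.60345715, 0.2795051 , 0.03441602]), 438, np.float64(0.001698346785493954))
top z 0.05610798544418545 9450
ctl rect ((0.5570476055145264, 0.011991903185844421), (0.17064210772514343, 0.22044701874256134), 7.983417510986328)
stand ((0.4519386291503906, -0.2613908350467682), (0.05008024349808693, 0.16618725657463074), 10.176981925964355) 0.06086095042738379
[491 279  19   8 133] 0.13296100183233522 [ 0.46154897 -0.31436418  0.1302088 ]
[459 282  19  14 219] 0.12066538915687162 [ 0.45241741 -0.26095419  0.11581993]
[426 291  26   8 181] 0.10633452337663143 [ 0.44171871 -0.20713419  0.10273421]
(287, 228) [0.57364848 0.06554343 0.055     ] [352.83050373 254.08135356]
(337, 257) [ 0.51615853 -0.02888887  0.055     ] [301.35215506 261.88895656]
(361, 253) [ 0.52287896 -0.07450073  0.055     ] [286.71483574 273.72673642]
```

View pics/crop.png

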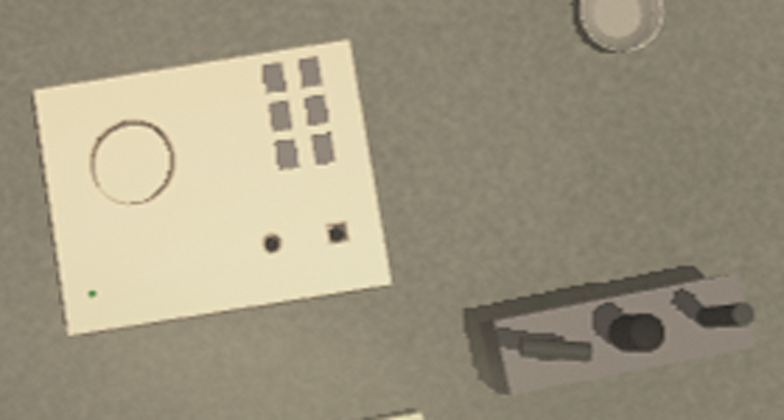

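Socket, round hole and stylus are consistent with the given layout (stylus at stand centre + 55 mm, controller yaw 8°). Next I take wrist close-ups of the controller and ball on the way to the grasp.

```bash
cat >> h.py <<'E'
from scipy.spatial.transform import Rotation as Rn
from scipy.optimize import least_squares
def quat(deg):
    "tool down, jaws opening along world direction deg; of the two half turns take the nearer"
    best=None
    q0=bot.get_state()['qpos']
    for k in(0,180):
        a=np.radians(deg+k);z=np.array([np.cos(a),np.sin(a),0]);x=np.array([0,0,-1.])
        q=Rn.from_matrix(np.stack([x,np.cross(z,x),z],1)).as_quat()
        j=bot.ik([.55,.1,.2],q)
        if j is not None:
            c=np.abs(np.array(j)-q0).max()
            if best is None or c<best[0]: best=(c,q)
    return best[1]
def st(): 
    s=bot.get_state();print('t',round(s['clock'],2),'p',s['eef_pos'].round(4),'F',s['contact_force'].round(1),'g',round(s['grip_width'],3));return s
E
python3 - <<'E'
from h import *
q=quat(37);print(q)
bot.move_ptp([.52,.03,.26],q);bot.pause(.2);st()
f=grab('wrist','w1.png');np.savez('w1.npz',**f)
bot.move_ptp([.604,.280,.2],q);bot.pause(.2);st()
f=grab('wrist','w2.png');np.savez('w2.npz',**f)
a,b=[cv2.imread('pics/w%d.png'%i) for i in(1,2)]
cv2.imwrite('pics/w12.png',cv2.resize(np.hstack([a,b]),(800,300),interpolation=cv2.INTER_AREA))
W=cloud(f);m=(f['image'].max(-1)<75)&(W[...,2]>.02)&(np.hypot(W[...,0]-.604,W[...,1]-.28)<.035)&(W[...,2]<.07)
P=W[m];s=least_squares(lambda c:np.linalg.norm(P-c,axis=1)-.028,[.604,.28,.035],loss='soft_l1',f_scale=.002);print('ball',s.x,len(P),np.abs(s.fun).mean())
E
```

```text
[ 0.67056609  0.22436827 -0.67056609  0.22436827]
t 2.7 p [0.52   0.0305 0.2598] F [-0.3 -1.5 -0.5] g 0.998
t 4.0 p [0.6043 0.2787 0.2012] F [-0.2 -0.2  0.9] g 0.999
ball [0.60532729 0.28270827 0.03516469] 2243 0.0003987114293941001
```

View pics/w12.png

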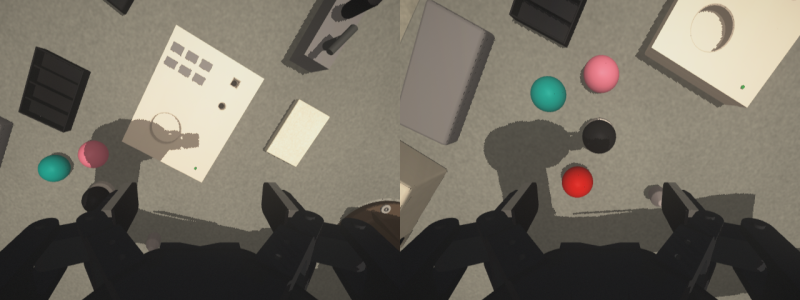

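The left wrist view shows the controller: socket (~(265,205) in full pixels), round hole (~(355,169)) and square hole (~(376,132)). The right one shows the black ball clear of its neighbours at ~(318,218). Now I fit the socket and pinhole from the wrist view and pick the ball.

```bash
python3 - <<'E'
from h import *
f=dict(np.load('w1.npz'));W=cloud(f);I=f['image']
for F,n in((f,'wrist'),(load('top'),'top')):
    W=cloud(F);d=np.hypot(W[...,0]-.5736,W[...,1]-.0655)
    m=(d<.035)&(W[...,2]<.048)
    P=W[m];
    c,r=cv2.minEnclosingCircle(P[:,:2].astype(np.float32));print(n,'socket floor',c,r,np.median(P[:,2]),len(P),P[:,:2].mean(0))
    t=(np.abs(W[...,2]-.055)<.006)&(np.abs(W[...,0]-.557)<.12)&(np.abs(W[...,1]-.012)<.13)
    print(' rect',cv2.minAreaRect(W[t][:,:2].astype(np.float32)),np.median(W[t][:,2]))
    for p in((.516,-.029),(.523,-.0745)):
        m=(np.hypot(W[...,0]-p[0],W[...,1]-p[1])<.012)&(F['image'].max(-1)<120)
        v,u=np.nonzero(m);print('  hole',len(u),ray(F,u.mean(),v.mean(),.055),u.mean(),v.mean())
E
python3 - <<'E'
from h import *
q=bot.get_state()['eef_rot'];q=quat(37)
b=np.array([.6053,.2822,.0352])
bot.move_linear([*b[:2],.08],q,rate=.15)
hit=bot.move_linear([*b[:2],b[2]-.010],q,rate=.06,contact_N=8);print(hit);st()
bot.close(30);bot.pause(.2);st()
bot.move_linear([*b[:2],.15],q,rate=.12);bot.pause(.2);st()
grab('wrist','w3.png');cv2.imwrite('pics/w3s.png',cv2.resize(cv2.imread('pics/w3.png'),(400,300)))
E
```

```text
wrist socket floor (0.5747301578521729, 0.06691807508468628) 0.02852880023419857 0.036391500269662154 1818 [0.57531161 0.06902741]
 rect ((0.5567625164985657, 0.013590611517429352), (0.1706005185842514, 0.2209445834159851), 7.9664106369018555) 0.055256425422983244
  hole 59 [ 0.51819991 -0.02769168  0.055     ] 353.8135593220339 169.33898305084745
  hole 72 [ 0.52466328 -0.07138665  0.055     ] 374.43055555555554 132.59722222222223
top socket floor (0.575171709060669, 0.06523090600967407) 0.028528347611427307 0.03719610534409189 656 [0.57636107 0.06600132]
 rect ((0.5570476055145264, 0.011991903185844421), (0.17064210772514343, 0.22044701874256134), 7.983417510986328) 0.05610798544418545
  hole 19 [ 0.51657189 -0.0281999   0.055     ] 336.63157894736844 256.7894736842105
  hole 23 [ 0.52299845 -0.07261182  0.055     ] 360.0 252.95652173913044
False
t 6.07 p [0.6056 0.2824 0.0256] F [-0.1 -0.3 -0.2] g 1.002
t 6.91 p [0.6055 0.2819 0.0277] F [-5.7 -3.  15.7] g 0.349
t 8.3 p [0.6051 0.282  0.1492] F [ 0.3  0.8 -0.4] g -0.005
```

View pics/w3s.png

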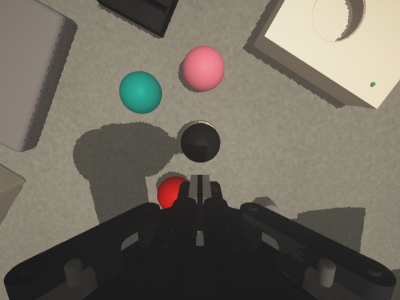

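The first grip slid up off the ball: the fingers are shut and the ball is still on its ring at (200,142). The fingertips were too high, because the pads stand back when open. I'll measure the real tip offset from the depth pictures and regrip lower.

Run:
```python
from h import *
d37=np.array([np.cos(np.radians(37)),np.sin(np.radians(37))])
for n,tz,tc in(('w2.npz',.2012,(.6043,.2787)),('f_wrist.npz',.1492,(.6051,.282))):
    f=dict(np.load(n));W=cloud(f)
    D=W[...,:2]-tc;s=D@d37;p=D@[-d37[1],d37[0]]
    m=(np.abs(p)<.03)&(np.abs(s)<.07)&(W[...,2]>tz-.03)&(W[...,2]<tz+.06)
    z=W[...,2]-tz
    for lo in np.arange(-.07,.07,.01):
        k=m&(s>=lo)&(s<lo+.01)
        if k.sum()>5:print(n,round(lo,3),k.sum(),'z',np.percentile(z[k],[0,2,10]).round(4),'p',p[k].min().round(4),p[k].max().round(4))
f=load('wrist');W=cloud(f);m=(f['image'].max(-1)<75)&(W[...,2]>.02)&(np.hypot(W[...,0]-.604,W[...,1]-.28)<.045)&(W[...,2]<.07)
P=W[m];s=least_squares(lambda c:np.linalg.norm(P-c,axis=1)-.028,[.604,.28,.035],loss='soft_l1',f_scale=.002);print('ball',s.x,len(P),np.abs(s.fun).mean())
```

```text
w2.npz -0.06 114 z [0.0485 0.0492 0.0505] p -0.0077 -0.0062
w2.npz -0.05 1036 z [0.0412 0.0427 0.0454] p -0.0119 0.0109
w2.npz 0.04 1002 z [0.0412 0.043  0.0452] p -0.0121 0.0109
w2.npz 0.05 141 z [0.0459 0.0476 0.0499] p -0.0118 -0.0065
f_wrist.npz -0.02 130 z [0.0368 0.0382 0.0403] p -0.0079 -0.0063
f_wrist.npz -0.01 624 z [0.0325 0.034  0.0377] p -0.0121 -0.0063
f_wrist.npz 0.0 641 z [0.0328 0.0341 0.037 ] p -0.012 -0.0065
f_wrist.npz 0.01 308 z [0.0356 0.0366 0.0395] p -0.0079 -0.0065
ball [0.60537605 0.28271551 0.03514848] 3095 0.00037973250410912676
```

Run:
```python
from h import *
s=st();tc=s['eef_pos']
f=grab('scene','s2.png');W=cloud(f)
u,v=proj(f,tc);print('TCP px',u,v)
D=np.hypot(W[...,0]-tc[0],W[...,1]-tc[1])
z=W[...,2]
m=(D<.03)&(z>.08)
print(m.sum(),np.percentile(z[m],[0,1,5,50])-tc[2])
w=load('wrist');print('TCP in wrist px',proj(w,tc),'tip+33',proj(w,tc+[0,0,.033]),'z cam',(cam(w)[0]@tc+cam(w)[1]))
I=cv2.imread('pics/s2.png');u,v=int(u),int(v);cv2.circle(I,(u,v),2,(0,0,255),-1)
cv2.imwrite('pics/s2c.png',cv2.resize(I[v-110:v+90,u-130:u+130],None,fx=3,fy=3,interpolation=cv2.INTER_CUBIC)[:600])
```

```text
t 8.35 p [0.6051 0.2821 0.1494] F [ 0.1  0.2 -0.1] g 0.004
TCP px 433.04663607101816 182.8378778578588
1055 [0.03087604 0.03499632 0.04252605 0.10487624]
TCP in wrist px [321.97631849 276.13418159] tip+33 [322.53806933 303.00010271] z cam [0.00134886 0.01984026 0.18312036]
```

View pics/s2c.png

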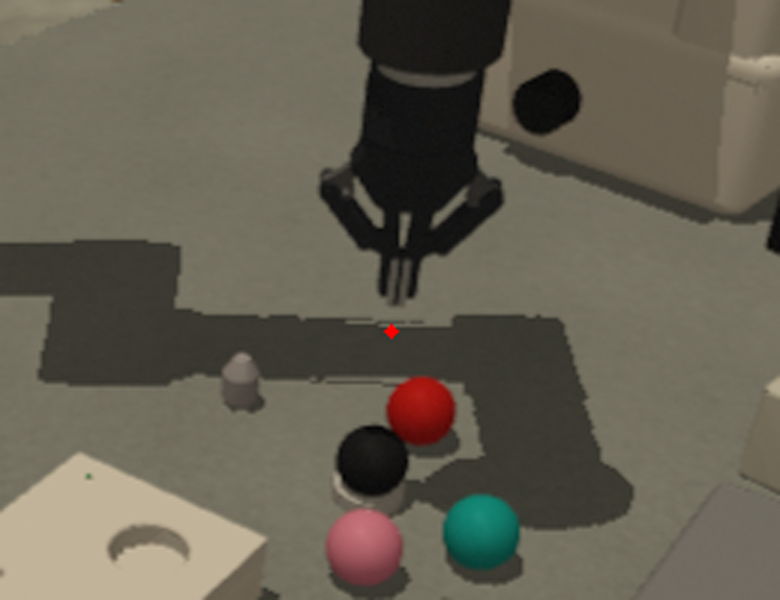

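The picture shows the shut fingertips well above the red mark, which is the reported TCP. Both cameras put the real tips about 32 mm higher than the state says, so the tool frame is off along x. That explains the failed grip. From here I correct for 32 mm, and the ball hasn't moved. Regripping.

```bash
cat >> h.py <<'E'
OFF=.032   # real (shut) fingertip height above reported TCP
E
python3 - <<'E'
from h import *
q=quat(37);b=np.array([.6054,.2825,.0352])
bot.let_go();bot.move_linear([*b[:2],.06],q,rate=.15)
try:
    hit=bot.move_linear([*b[:2],b[2]-.006-.005-OFF],q,rate=.06,contact_N=8);print(hit);st()
    bot.close(30);bot.pause(.2);s=st()
    if s['grip_width']>.55:
        bot.move_linear([*b[:2],.12],q,rate=.12);bot.pause(.3);st()
        f=grab('wrist','w4.png');W=cloud(f);g=grab('scene','s3.png')
        c=bot.get_state()['eef_pos']
        for F in(f,g):
            W=cloud(F);d=np.linalg.norm(W-(c+[0,0,OFF+.010]),axis=-1);m=(d<.036)&(W[...,2]<c[2]+OFF+.000)&(F['image'].max(-1)<80)
            P=W[m];r=least_squares(lambda x:np.linalg.norm(P-x,axis=1)-.028,P.mean(0),loss='soft_l1',f_scale=.001);print('ball rel eef',r.x-c,len(P),np.abs(r.fun).mean())
        a,b=cv2.imread('pics/w4.png'),cv2.imread('pics/s3.png')
        cv2.imwrite('pics/ws4.png',cv2.resize(np.hstack([a,b]),(800,300),interpolation=cv2.INTER_AREA))
except bot.IKError as e: print('IK',e)
E
```

```text
False
t 11.22 p [ 0.6057  0.2827 -0.0073] F [ 0.8 -0.4 -0.7] g 1.002
t 11.81 p [ 0.6047  0.2818 -0.0072] F [-4.  -2.   5.8] g 0.636
t 13.32 p [0.6053 0.2824 0.1195] F [-1.  -0.2 -1. ] g 0.635<stdin>:13: RuntimeWarning: Mean of empty slice.
  ret = um.true_divide(
Traceback (most recent call last):
ValueError: Initial guess is outside of provided bounds
```

Run:
```python
from h import *
c=bot.get_state()['eef_pos'];f=load('wrist');g=grab('scene','s3.png')
for F in(f,g):
    W=cloud(F);e=W-c
    m=(np.hypot(e[...,0],e[...,1])<.03)&(e[...,2]<.031)&(e[...,2]>-.02)
    P=W[m];print(len(P), np.percentile(e[m][:,2],[0,50]) if len(P) else '')
    if len(P)<50: continue
    r=least_squares(lambda x:np.linalg.norm(P-x,axis=1)-.028,c+[0,0,.038],loss='soft_l1',f_scale=.001);print('ball rel eef',r.x-c,np.abs(r.fun).mean())
a,b=cv2.imread('pics/w4.png'),cv2.imread('pics/s3.png')
cv2.imwrite('pics/ws4.png',cv2.resize(np.hstack([a,b]),(800,300),interpolation=cv2.INTER_AREA))
```

```text
0 
42 [0.01903879 0.02761978]
```

View pics/ws4.png

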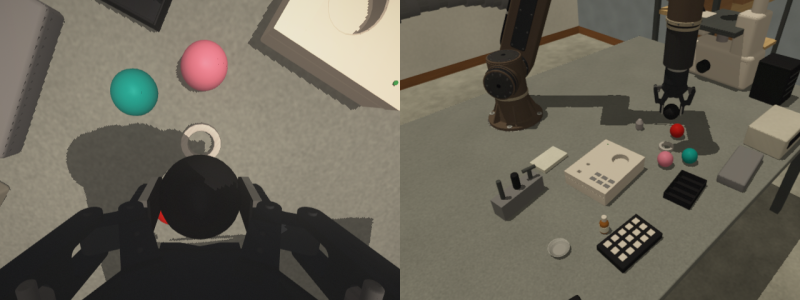

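The ball is held and the ring at (200,142) is empty. Next I measure the ball relative to the tool and go over the socket.

Run:
```python
from h import *
c=bot.get_state()['eef_pos'];f=load('wrist');R,t,F=cam(f)
W=cloud(f);v,u=np.mgrid[:480,:640];m=(np.hypot(u-321,v-305)<50)&(v<350)
P=W[m];P=P[np.isfinite(P).all(1)]
r=least_squares(lambda x:np.linalg.norm(P-x,axis=1)-.028,c+[0,0,.043],loss='soft_l1',f_scale=.001);rel=r.x-c;print('ball rel eef',rel,np.abs(r.fun).mean(),len(P))
q=quat(37);sk=np.array([.5749,.0665])
xy=sk-rel[:2]
bot.move_ptp([*xy,.12],q);bot.pause(.1)
z0=.055+.009-rel[2]
bot.move_linear([*xy,z0+.022],q,rate=.12);bot.pause(.3);st()
hit=bot.move_linear([*xy,z0-.004],q,rate=.02,contact_N=4);s=st();print(hit,'z0',z0,'above seat',s['eef_pos'][2]-z0)
```

```text
ball rel eef [0.00087769 0.00095888 0.04170264] 0.0004206418014391827 7634
t 15.54 p [0.5743 0.0657 0.0449] F [-0.5  0.3 -0.4] g 0.634
t 16.53 p [0.5739 0.0655 0.0226] F [-1.3 -0.3  5.6] g 0.636
True z0 0.02229736074591898 above seat 0.0003225444887650433
```

Contact came within 0.3 mm of the computed seat height. I release, back off and check.

Run:
```python
from h import *
bot.pause(.3);st();bot.let_go();bot.pause(.2)
p=bot.get_state()['eef_pos'];q=quat(37)
bot.move_linear([p[0],p[1],.12],q,rate=.2);bot.pause(.2);st()
f=grab('wrist','w5.png');W=cloud(f)
m=(f['image'].max(-1)<75)&(np.hypot(W[...,0]-.575,W[...,1]-.0665)<.035)&(W[...,2]>.06)&(W[...,2]<.1)
P=W[m];r=least_squares(lambda x:np.linalg.norm(P-x,axis=1)-.028,[.575,.066,.064],loss='soft_l1',f_scale=.001);print('ball',r.x,len(P),np.abs(r.fun).mean())
t=(np.abs(W[...,2]-.055)<.006)&(np.abs(W[...,0]-.557)<.12)&(np.abs(W[...,1]-.012)<.13);print('top z',np.median(W[t][:,2]))
# go over the stand
sx=np.array([.4617,-.3153])
q=quat(10.3);bot.move_ptp([sx[0]+.03,sx[1],.18],q);bot.pause(.3);st()
f=grab('wrist','w6.png');W=cloud(f)
m=(W[...,2]>.11)&(W[...,2]<.14)&(np.hypot(W[...,0]-sx[0],W[...,1]-sx[1])<.02)
P=W[m];print('stylus top',len(P),P.mean(0) if len(P) else '',np.percentile(P[:,2],[50,99]))
T=P[P[:,2]>np.percentile(P[:,2],99)-.003];print(cv2.minEnclosingCircle(T[:,:2].astype(np.float32)))
cv2.imwrite('pics/w56.png',cv2.resize(np.hstack([cv2.imread('pics/w5.png'),cv2.imread('pics/w6.png')]),(800,300),interpolation=cv2.INTER_AREA))
```

```text
t 16.83 p [0.5739 0.0655 0.0226] F [-0.2  0.5  4.9] g 0.636
t 18.29 p [0.5724 0.0649 0.1189] F [ 0.4 -0.2  0.9] g 0.996
ball [0.57481074 0.06650938 0.06385497] 4771 0.0003649345968088043
top z 0.055186327409017605
t 20.1 p [ 0.492  -0.3147  0.1799] F [ 0.4 -0.2 -0.8] g 0.998
stylus top 426 [ 0.46255927 -0.31582635  0.12667216] [0.12964076 0.13158606]
((0.46152374148368835, -0.314126580953598), 0.006936971563845873)
```

View pics/w56.png

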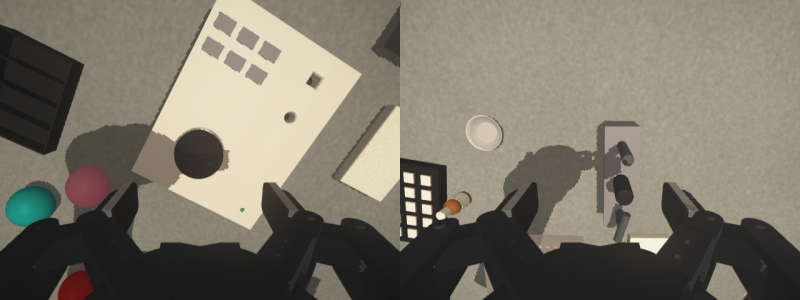

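The ball is seated: measured centre z is 0.0639 against 0.064 expected, within 0.1 mm of the socket in xy. Right picture: the stylus is the slim topmost tool at (625,153), with the driver and T-key below it. Now I grasp the stylus across the stand and lift it.

Run:
```python
from h import *
q=quat(10.3);x,y=.4617,-.3145
bot.move_linear([x,y,.13],q,rate=.2)
hit=bot.move_linear([x,y,.049],q,rate=.1,contact_N=6);print(hit);st()
bot.close(60);bot.pause(.2);s=st()
if .1<s['grip_width']<.25:
    hit=bot.move_linear([x,y,.15],q,rate=.12);bot.pause(.3);s=st();c=s['eef_pos']
    for n in('wrist','scene'):
        F=grab(n,n+'7.png');W=cloud(F);e=W-c
        m=(np.hypot(e[...,0],e[...,1])<.02)&(e[...,2]<.028)&(e[...,2]>-.06)
        P=e[m];print(n,len(P),P.min(0).round(4),P.max(0).round(4))
        for z in np.arange(-.06,.03,.01):
            k=(P[:,2]>=z)&(P[:,2]<z+.01)
            if k.sum():print(z.round(3),k.sum(),P[k].mean(0).round(4))
    cv2.imwrite('pics/ws7.png',np.hstack([cv2.resize(cv2.imread('pics/wrist7.png'),(400,300)),cv2.resize(cv2.imread('pics/scene7.png')[130:430,0:400],(400,300))]))
# round hole from w5: rim circle by depth
f=dict(np.load('w1.npz'))
```

```text
False
t 21.55 p [ 0.4623 -0.3147  0.0496] F [ 0.  -0.2 -0.1] g 1.0
t 22.41 p [ 0.4617 -0.3145  0.0491] F [-1.   0.1  2.2] g 0.148
t 23.7 p [ 0.4615 -0.3144  0.1495] F [-0.3 -0.6 -1.3] g 0.142
wrist 518 [-0.0053 -0.0068 -0.0389] [0.0084 0.0019 0.0279]
-0.04 33 [ 0.0018 -0.0013 -0.0342]
-0.03 52 [ 0.0018 -0.0015 -0.025 ]
-0.02 54 [ 0.0018 -0.0016 -0.0149]
-0.01 57 [ 0.0018 -0.0017 -0.005 ]
0.0 7 [ 0.002  -0.0021  0.0006]
0.01 151 [ 0.0023 -0.0048  0.0159]
0.02 164 [ 0.0025 -0.0051  0.0241]
scene 118 [-0.0072 -0.0095 -0.0382] [0.0115 0.0042 0.0279]
-0.04 14 [ 0.001  -0.0022 -0.0347]
-0.03 15 [ 0.0017 -0.0029 -0.0246]
-0.02 16 [ 0.0013 -0.0026 -0.0145]
-0.01 16 [ 0.0016 -0.0027 -0.0044]
0.0 11 [ 0.0022 -0.0029  0.0045]
0.01 30 [ 0.0042 -0.0038  0.0154]
0.02 16 [ 0.0047 -0.0047  0.0226]
```

View pics/ws7.png

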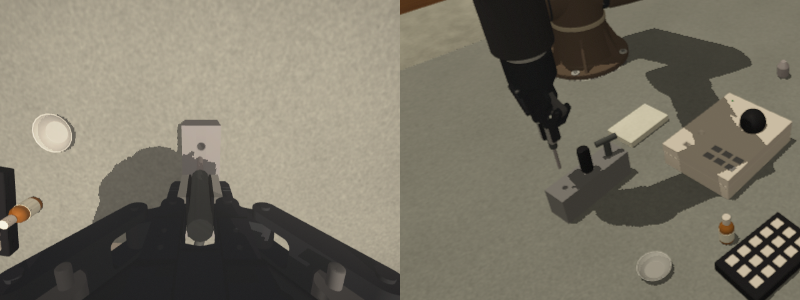

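The stylus is out and gripped. The pin points down, with its tip 39 mm below the reported TCP as expected, and the right hole of the stand is empty. Now the precise hole and pin axis positions.

```bash
cat > pin.py <<'E'
from h import *
def pin(F,c,r=.003,lo=-.036,hi=-.002):
    W=cloud(F);e=W-c;C=-cam(F)[1]@cam(F)[0]-c
    m=(np.hypot(e[...,0],e[...,1])<.015)&(e[...,2]<hi)&(e[...,2]>lo);P=e[m]
    fun=lambda x:np.hypot(P[:,0]-x[0]-x[2]*(P[:,2]+.02),P[:,1]-x[1]-x[3]*(P[:,2]+.02))-r
    v=-C[:2]/np.linalg.norm(C[:2])*r
    s=least_squares(fun,[*(P.mean(0)[:2]+v),0,0],loss='soft_l1',f_scale=.001)
    x=s.x;return x[:2]+x[2:]*(-.019),x[2:],len(P),np.abs(s.fun).mean()
if __name__=='__main__':
    c=bot.get_state()['eef_pos']
    for n in('wrist','scene'):print(n,'tip rel, slope',*pin(load(n),c))
    import sys
    img=cv2.imread('pics/w5.png')
    f=load('wrist')
E
python3 pin.py
python3 - <<'E'
from h import *
# hole from scene, top and w1 by depth+colour, outline on plane z=.055
for n in('w1.npz','f_top.npz','f_scene.npz'):
    F=dict(np.load(n)) ;W=cloud(F);I=F['image'].max(-1).astype(float)
    for nm,p in(('round',(.5175,-.028)),('square',(.524,-.072))):
        v,u=np.mgrid[:480,:640];Q=np.stack([u,v],-1)
        R,t,f=cam(F);c=-t@R;d=np.stack([(u-F['cx'])/f,(v-F['cy'])/f,np.ones_like(u)],-1)@R
        X=c+d*((.0552-c[2])/d[...,2])[...,None]
        r=np.hypot(X[...,0]-p[0],X[...,1]-p[1]);bg=np.median(I[(r>.009)&(r<.013)])
        m=(r<.010)&((W[...,2]<.0525)|(I<.75*bg))
        S=X[m][:,:2];print(n,nm,len(S),S.mean(0).round(4),cv2.minEnclosingCircle(S.astype(np.float32)))
E
```

```text
wrist tip rel, slope [0.00117587 0.00080137] [ 0.00283137 -0.00141704] 178 0.00012649955107943265
scene tip rel, slope [ 0.00026046 -0.0020515 ] [-0.02981552 -0.00744904] 51 0.0007548660377538742
w1.npz round 97 [ 0.5174 -0.0278] ((0.51692795753479, -0.0264040008187294), 0.005780185107141733)
w1.npz square 145 [ 0.5235 -0.0724] ((0.5237830877304077, -0.07209362834692001), 0.009042693302035332)
f_top.npz round 33 [ 0.517  -0.0288] ((0.5161430835723877, -0.02888353168964386), 0.006085644941776991)
f_top.npz square 44 [ 0.5235 -0.0731] ((0.5232706069946289, -0.07359350472688675), 0.007866302505135536)
f_scene.npz round 17 [ 0.5171 -0.0312] ((0.5201220512390137, -0.03474455326795578), 0.003212620969861746)
f_scene.npz square 32 [ 0.5249 -0.0744] ((0.5247051119804382, -0.07236052304506302), 0.009353510104119778)
```

```bash
cat > hole.py <<'E'
from pin import *
def look(tag):
    s=st();c=s['eef_pos'];F=grab('wrist',tag+'.png');tip,sl,n,e=pin(F,c);tipw=c[:2]+tip
    W=cloud(F);I=F['image'].max(-1).astype(float);v,u=np.mgrid[:480,:640]
    R,t,f=cam(F);cc=-t@R;d=np.stack([(u-F['cx'])/f,(v-F['cy'])/f,np.ones_like(u)],-1)@R
    X=cc+d*((.0552-cc[2])/d[...,2])[...,None]
    r=np.hypot(X[...,0]-.5172,X[...,1]+.0277);bg=np.median(I[(r>.009)&(r<.013)])
    m=(r<.010)&((W[...,2]<.0525)|(I<.75*bg))&(W[...,2]<.06)
    S=X[m][:,:2];print('tip rel',tip.round(4),sl.round(4),n,'tip world',tipw.round(4),'hole',len(S),S.mean(0).round(4),cv2.minEnclosingCircle(S.astype(np.float32)))
    a,b=proj(F,[*S.mean(0),.055]).astype(int)
    J=cv2.imread('pics/'+tag+'.png');cv2.imwrite('pics/'+tag+'c.png',cv2.resize(J[max(b-60,0):b+90,max(a-100,0):a+100],None,fx=3,fy=3,interpolation=cv2.INTER_CUBIC))
E
python3 - <<'E'
from hole import *
q=quat(10.3);xy=np.array([.5172,-.0277])-[.0012,.0008]
bot.move_linear([.4617,-.3145,.18],q,rate=.2)
bot.move_ptp([*xy,.16],q);bot.move_linear([*xy,.112],q,rate=.1);bot.pause(.4)
look('w8')
E
```

```text
t 26.26 p [ 0.5162 -0.0284  0.1123] F [-0.2 -0.4 -0.7] g 0.145
tip rel [0.0014 0.0008] [-0.0029 -0.0043] 173 tip world [ 0.5176 -0.0276] hole 256 [ 0.5182 -0.0276] ((0.5173875093460083, -0.02602504938840866), 0.008764362893998623)
```

View pics/w8c.png

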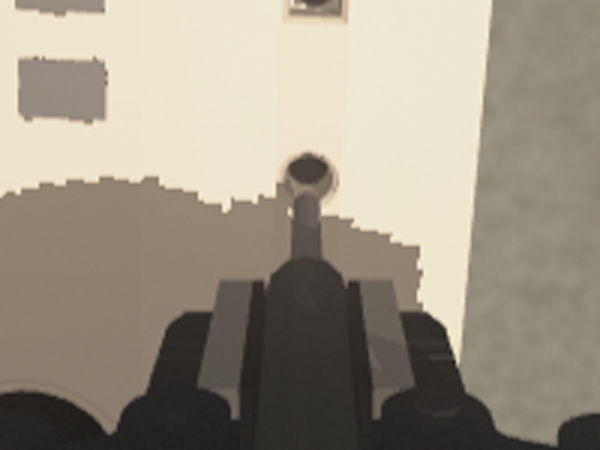

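The crop shows the pin tip just short of the round hole's rim circle (left 284, right 335, top 151 in the crop), with the square hole well beyond at the top. I convert the rim points and check.

Run:
```python
from hole import *
F=load('wrist')
a,b=proj(F,[.5182,-.0276,.055]).astype(int)
P=[ray(F,a-100+(x-1)/3,b-60+(y-1)/3,.0552)[:2] for x,y in((284,178),(335,178),(309,151),(289,161),(329,161))]
P=np.array(P);print(P.round(4))
s=least_squares(lambda c:np.hypot(*(P-c).T)-.006,P.mean(0));print('hole',s.x.round(4),(s.fun*1e3).round(2))
s=least_squares(lambda c:np.hypot(*(P-c[:2]).T)-c[2],[*P.mean(0),.006]);print('hole free r',s.x.round(4))
```

```text
[[ 0.5228 -0.0276]
 [ 0.5109 -0.0298]
 [ 0.5182 -0.0352]
 [ 0.5224 -0.032 ]
 [ 0.5131 -0.0337]]
hole [ 0.517  -0.0293] [ 0.06  0.16  0.07  0.02 -0.09]
hole free r [ 0.517  -0.0292  0.0061]
```

Run:
```python
from hole import *
q=quat(10.3);xy=np.array([.5170,-.0292])-[.0013,.0008]
bot.move_linear([*xy,.103],q,rate=.05);bot.pause(.2);st()
hit=bot.move_linear([*xy,.085],q,rate=.03,contact_N=3);st();print('above face',hit)
if not hit:
    hit=bot.move_linear([*xy,.068],q,rate=.015,contact_N=12);st();print('press',hit)
    bot.pause(.3);st()
```

```text
t 26.84 p [ 0.5158 -0.03    0.1031] F [-0.5 -0.2 -1.3] g 0.148
t 27.59 p [ 0.5158 -0.03    0.085 ] F [ 1.3  0.3 -0.3] g 0.143
above face False
t 28.31 p [ 0.5162 -0.0301  0.0759] F [-1.5  0.9  8.1] g 0.151
press True
t 28.61 p [ 0.5162 -0.0301  0.0759] F [-1.5  0.7  7.4] g 0.145
```

The reported TCP stopped at z 0.0759, so the tip is at 0.0369 against 0.0370 for fully down, with about 8 N where the spring needs 4 N. I hold and check.

Run:
```python
from hole import *
bot.pause(3);s=st();look('w9')
f=grab('scene','s9.png');W=cloud(f)
cv2.imwrite('pics/ws9.png',np.hstack([cv2.resize(cv2.imread('pics/w9.png'),(400,300)),cv2.resize(cv2.imread('pics/s9.png')[150:350,220:487],(400,300))]))
```

```text
t 31.61 p [ 0.5162 -0.0301  0.0759] F [-1.4  0.4  7.1] g 0.145
t 31.61 p [ 0.5162 -0.0301  0.0759] F [-1.4  0.4  7.1] g 0.145
tip rel [-0.0013 -0.0001] [ 0.0726 -0.16  ] 1462 tip world [ 0.5149 -0.0302] hole 320 [ 0.5183 -0.0275] ((0.5171648263931274, -0.02689657174050808), 0.009945415891706944)
```

View pics/ws9.png

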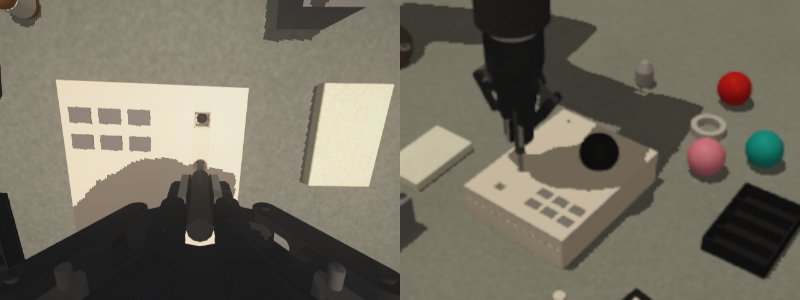

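The pin is in the round hole with the square one free at (202,118) on the left. The ball sits in its socket and the ring is empty. The button has been held for over 3 s at a steady ~7 N, so I hand in.

```bash
python3 -c "
from h import *
st();bot.hand_in()"
```

```text
t 31.71 p [ 0.5162 -0.0301  0.0759] F [-1.9  0.6  7. ] g 0.148
the job is handed in; nothing more can be done
```

The job is handed in at 31.7 s of the 61 s allowed. By my checks, the ball is in the socket and the stylus is still gripped and holding the reset button down; no verdict was given.

- **Ball:** I lowered it until contact, 0.3 mm from the computed seat height, and only then released it. Afterwards its centre measured z = 0.0639 against 0.064 expected, on the socket's centre in xy to within 0.2 mm.
- **Reset button:** The stylus tip went through the round hole without touching the rim and stopped at z ≈ 0.037, which is fully down. It has held there for over 3 s at a steady 7 N; the spring needs 4 N. Fully down is inferred from tip height and force, as I had no direct reading of the button's travel.
- **Other things:** Nothing else looks moved in the last picture.

**What failed or disagreed:**
- **First ball grasp:** It slid off the top of the ball, which stayed on its ring. Both cameras showed the real fingertips about 32 mm above the reported TCP. I corrected for that, and every later contact height agreed.
- **Scene camera:** Its pin position differed from the wrist camera's by 1–3 mm, so I used the wrist camera.
- **Final pin fit:** The automatic fit was meaningless with the pin inside the hole, because it picked up the controller's top. I judged that step from the picture, the height and the force.

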